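Spread a retaining ring and hold it at the axle groove

ROBOT

A 6-joint arm with a two-finger parallel gripper is mounted at the origin on a cart in front of the work surface, level with it; the furniture and walls round the work are solid. World frame = base frame: x ahead of the robot, y to its left, z up, the work surface at z = 0. Lengths are in mm, angles in degrees, forces in N, time in s.
With the tool pointing down it reaches from about 300 to 850 mm from the base axis. Payload 4.2 kg.
Tool frame: the origin (TCP) lies midway between the tips of the shut fingers; the grasp point (between the pads) lies 19 mm behind it; z points along the fingers, y is the line along which they close (so a half turn about z gives the same grasp; the last joint's range is limited). The gripper opens to 91 mm and grips with 3 to 60 N. Pads are 32 mm wide; open, the fingers measure 118 mm over their backs; the gripper's body (76 mm by 178 mm) begins 60 mm behind the grasp point.
Start: joints at [65.661, 18.312, 89.639, -0, 72.044, -1.146], TCP at [226.459, 528.545, 213.976] pointing down, gripper open.
Joint ranges: [-177.97, 177.97], [-48.28, 115.42], [12.27, 149.76], [-77.06, 257.06], [2.81, 150.46], [-146.56, 146.56]. Speed limits (degrees/s): [147.25, 147.25, 180, 180, 180, 180].

INTERFACE

Orientations are given as [roll, pitch, yaw] about the fixed x, y, z axes, in that order (R = Rz(yaw) Ry(pitch) Rx(roll)).
In Python, from workcell import env gives the robot as it stands.
- The arm moves only by the shell command python3 -m jog 'ROWS' [FORCE]. ROWS is a JSON object of lists of equal length, an entry for each row: "jaw": the finger opening in mm, from 0 to 91.2; "slide": the shift along the tool's x, y, z in units of 30 mm (1.0 is 30 mm), a list of three; "spin": the turn about the tool's z in units of 8 degrees (1.0 is 8 degrees). In form: {"jaw": [jaw, ...], "slide": [[dx, dy, dz], ...], "spin": [spin, ...]}. A call has 1 to 10 rows; each row shifts and turns the commanded pose from where the row before left it, along the tool's axes as they then stand; what a row does not reach is not made up. A row lasts 1/10 s, in which the tool goes at most 50 mm and 8.59 degrees, less where a joint would pass 70% of its speed; a pose out of reach is approached as far as the arm can. A call is refused whole if a number of a shift passes 1 or a number of a turn 1, either way. A call with a gripper value outside its range is refused whole. The fingers move at their own pace and stop on an object; FORCE is the grip in N (left out, the last holds). Time passes only in rows, so rows that do not move let the fingers close. It gives the time, the measured TCP pose, the force, the opening and the grip force at its end, in the units of the state.
- env.state(): the state, without advancing time (a new reading comes with each control period).
- env.grab_frame(name): name is "side" or "top" or "wrist"; returns the picture (384x512x3 uint8, red, green, blue); there is no depth.
- env.camera_model(name): a dict with "fx", "fy", "cx", "cy" (pixels), "camera_from_world" (4x4, takes a point from world to camera coordinates). Camera axes: x right, y up, looking along -z (the intrinsics and any distortion apply to the point x, -y, -z); pixel columns grow to the right and rows downward; lengths in mm; the calibration is good to about 2 mm. A picture is of the moment at which its call begins: read the wrist's pose just before it. camera_model takes no time and is no camera call; for the wrist camera it gives the pose at the moment of the call.
- env.job_done(): hands the job in; it is judged then, once.
The state is a dict: "time_s": time; "qpos": joint angles; "qvel": joint speeds; "effort": joint torques, N m; "ee_pos": TCP position; "ee_rot": TCP orientation; "force": force on the tool from outside, world axes, zero at the start; "torque": the same for the moment, N m; "gripper_width": finger opening in mm; "gripper_force": force on a finger pad.
Only numpy, scipy, OpenCV 4.12 (cv2) and the standard library are available. Lean on these libraries where they do the work, as an engineer would, in place of code of your own. Each camera call takes 0.05 s, during which the arm holds its last target. There are 200 camera calls.

TASK

The retaining ring that hangs on the tips of the circlip pliers in the stand has to go onto the axle stub. Take the pliers by their two handles from above, squeeze them fully so that the ring is spread wide, lift them out of the stand, bring the ring over the end of the upright axle and slide it down, without forcing it, until it is level with the groove. Finish while holding it there: keep the pliers squeezed and upright, the ring spread, centred round the axle and clear of it, and do not let go; leave everything else on the bench where it is.

Things in the scene. Friction and masses are not known exactly. Their poses are not given: they have to be found in the camera images.
- circlip_pliers: Circlip pliers standing upright, handles up (top at z = 125 mm), 0.17 kg, with an open steel retaining ring fixed on their two tips. Origin: ring's centre, on its underside; z up along the pliers; ring's gap and lugs towards -x. Pliers' midline at x = -30 mm; steel cheek plates 52 mm wide at z = 51 to 69 mm, x = -43 to -19.5 mm. y: line along which the handles are squeezed together.
- ring_center (a point): Centre of the 3 mm thick retaining ring, 1.5 mm above the origin of circlip_pliers; it does not move as the ring spreads. At rest the bore is only about 36 mm wide along y (too narrow for the axle); fully spread it is round, 47 mm bore, 55 mm outside, lugs reaching to x = -34 mm.
- pliers_grip (a point): Where to grip, fingers closing along y: midway between the black handles, 30 mm to -x and 108 mm above circlip_pliers' origin, same axes. Handles: 13 mm wide in x, z = 73 to 125 mm; at rest they lean apart, 52 mm over the outer faces at z = 100 mm, 62 mm at the tops; fully squeezed parallel, 36 mm over the faces, 1 mm higher.
- jaw_left (a joint): Angle by which one half of the pliers is squeezed (rad): 0 at rest, 0.20 to 0.22 at the stop, where the ring is fully spread; the other half moves alike. The handles spring open; about 8 N on each reaches the stop, so a firm grip of 30 to 60 N opens the ring fully. Pads that swing forward as they close can lift the hand a few mm off its height: read it after squeezing.
- pliers_stand: Fixed pale aluminium stand, foot plate 105 x 80 x 8 mm, on whose top the ring lies. A post 11 mm across within the ring and an eared wall on the -x side of the cheek plates reach 78 mm above the bench: lift the ring straight up above that before moving sideways. Origin on the bench under the ring's centre; axes as circlip_pliers.
- axle_stub: Fixed steel axle, 40 mm in diameter, upright on a 110 x 110 x 12 mm grey plate with a dark gear, 83 mm across, round its foot (its hub's top is 48 mm above the bench). A groove, 35 mm in diameter and 9 mm wide, runs round it, its middle 25 mm below the flat end. Origin: on the bench, on the axle's axis; z up along the axle.
- groove (a point): Point on the axle's axis at the middle of the groove's width, 60 mm above the bench.
- shaft_end (a point): Centre of the axle's flat upper end, 85 mm above the bench, rim bevelled by 2 mm.
- switch_near: Loose orange switch body 42 x 69 x 27 mm, a bystander on the bench; origin under its centre.
- yellow_tape: Loose roll of tape, 69 mm across, 12 mm high, lying flat, a bystander; origin under its centre.
- white_cover: Loose white moulded switch cover 27 x 52 x 18 mm, a bystander; origin under its centre.
- switch_far: Loose orange switch body 42 x 69 x 26 mm, a bystander; origin under its centre.
- hex_key: Loose small hex key 64 x 22 x 5 mm, a bystander; origin under its centre.
- red_case: Loose small red case 41 x 67 x 22 mm, a bystander; origin under its centre.
Mind the look-alikes: they are no part of the job. Leave any turquoise look-alike of the pliers_stand alone.

How it is judged (in metres and radians):
On the way, in this order (a step that is already met when the one before it is completed fails the run):
1. the pliers are lifted out of the stand with the ring spread (z of circlip_pliers in the frame of pliers_stand above 0.05 m and value of joint jaw_left above 0.15 rad and contact force between the fingers and circlip_pliers above 3 N), for 0.1 s.
2. the spread ring is round the end of the axle (z of ring_center in the frame of shaft_end below -0.002 m and horizontal distance between ring_center and shaft_end below 0.008 m and value of joint jaw_left above 0.1 rad), for 0.05 s.
At the end, for the whole second after the job is handed in: Still held by the fingers (over 5 N) and at rest, the pliers are squeezed to more than 0.15 rad and upright within 0.1 rad, the ring's centre is within 3 mm of the groove's height and 5 mm of the axle's axis, and the ring and pliers bear on the axle with less than 5 N (horizontal distance between ring_center and groove below 0.005 m and z of ring_center in the frame of groove between -0.003 and 0.003 m and value of joint jaw_left above 0.15 rad and angle between circlip_pliers's own z axis and vertical below 0.1 rad and contact force between the fingers and circlip_pliers above 5 N and contact force between circlip_pliers and axle_stub below 5 N and linear speed of circlip_pliers below 0.02 m/s); the arm keeps its last pose, push and grip.
It fails at once if a bystander is disturbed (moved more than 30 mm) (distance of any of switch_near, yellow_tape, white_cover, switch_far, hex_key, red_case from where it was at the start of the episode above 0.03 m).
It fails at once if the ring is forced onto the axle or rammed (over 40 N) (contact force between circlip_pliers and axle_stub above 40 N).
It also fails if it takes over 45 s, if anything falls off the work surface, if the arm or the gripper's body presses on something with over 40 N, if the wrist force passes 120 N, or if a joint passes its speed limit or range.

## Working session

There is one attempt and no reset: what is moved stays moved. The work goes in short steps, Python scripts to look and compute and a shell command to move; the robot and the scene stay as the last step left them, time stands still between calls to the robot, and variables do not carry over. Pictures are saved under pics/ and viewed, at most 10 in all, crops included, and the job is handed in when it is done.

```bash
ls; mkdir -p pics; python3 - <<'E'
from workcell import env
import cv2,numpy as np
s=env.state();print(s['ee_pos'],s['ee_rot'],s['gripper_width'],s['time_s'])
for n in('top','side'):
    im=env.grab_frame(n);cv2.imwrite(f'pics/{n}0.png',im[:,:,::-1]);m=env.camera_model(n);print(n,m)
E
```

```text
pics
[226.24698558 528.08076221 213.10815466] [-1.79897875e+02 -1.20914908e-03  1.56809778e+02] 91.25811858184811 0.0
top {'fx': 358.3661017060965, 'fy': 358.3661017060965, 'cx': 257.0306444195128, 'cy': 196.1900897480053, 'camera_from_world': array([[-6.20011546e-03, -9.99980775e-01,  8.76424597e-05,
        -1.63025807e+01],
       [ 9.82537805e-01, -6.07566632e-03,  1.85963835e-01,
        -5.06183700e+02],
       [-1.85959727e-01,  1.23910928e-03,  9.82556586e-01,
        -1.09771794e+03],
       [ 0.00000000e+00,  0.00000000e+00,  0.00000000e+00,
         1.00000000e+00]])}
side {'fx': 421.08111977922954, 'fy': 421.08111977922954, 'cx': 257.3387301959606, 'cy': 185.2716257455585, 'camera_from_world': array([[-9.95360796e-01,  9.56857020e-02, -1.00564616e-02,
         4.93964752e+02],
       [-6.63446212e-02, -6.06904794e-01,  7.92000607e-01,
        -5.53959579e+01],
       [ 6.96798193e-02,  7.88993547e-01,  6.10437471e-01,
        -1.35116321e+03],
       [ 0.00000000e+00,  0.00000000e+00,  0.00000000e+00,
         1.00000000e+00]])}
```

View pics/top0.png

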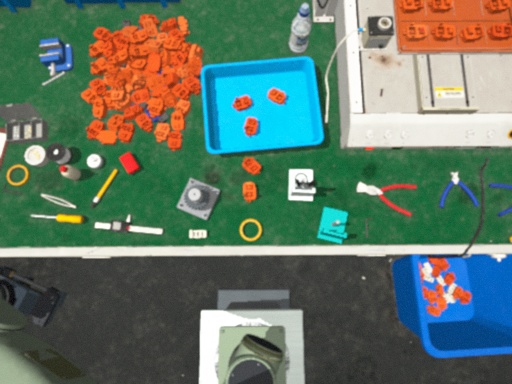

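View pics/side0.png

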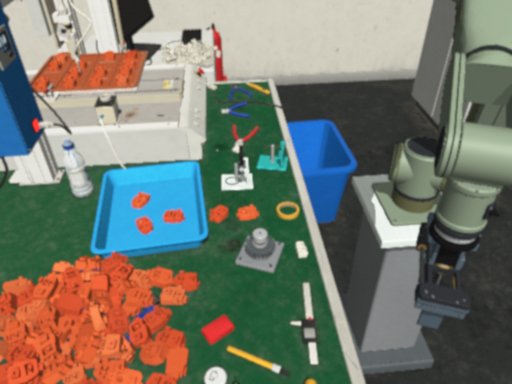

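The top view shows the axle on its grey plate at (199,197). There are two stands: a pale one holding dark pliers at (301,184), which is (238,172) in the side view, and a turquoise one at (333,224), or (272,160) in the side view. The pale one fits the description, so I'll confirm it in an enlarged crop.

```bash
python3 - <<'E'
import cv2,numpy as np
t=cv2.imread('pics/top0.png');s=cv2.imread('pics/side0.png')
f=lambda a,x,y,w,h,k:cv2.resize(a[y:y+h,x:x+w],None,fx=k,fy=k,interpolation=cv2.INTER_CUBIC)
a=f(t,280,160,50,50,8);b=f(s,213,128,50,66,8)[:400*528//400]
c=f(t,172,170,50,50,4);d=f(s,232,222,55,50,4)
out=np.zeros((528,800+0,3),np.uint8)
a=f(t,282,162,40,44,7);b=f(s,215,132,44,64,8)
out=np.zeros((520,800,3),np.uint8)
out[:308,:280]=a;out[:512,280:632]=b;out[310:510,:200]=c
cv2.imwrite('pics/crop1.png',out)
E
```

```text
(no output)
```

View pics/crop1.png

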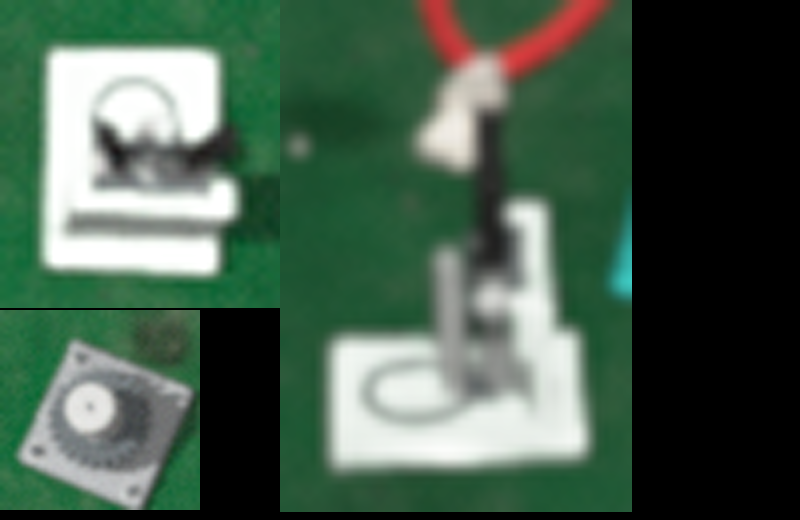

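The crop confirms it. The pale stand at (301,184) holds the black-handled pliers, with the ring towards the top of the image (world +x) and the wall on the -x side. The axle end is at about (194.5,194). I'll take rough positions from rays first, then refine them with the wrist camera.

```bash
cat > h.py <<'E'
import numpy as np,cv2
from workcell import env
def ray(m,u,v):
    T=m['camera_from_world'];R=T[:3,:3];o=-R.T@T[:3,3]
    return o,R.T@np.array([(u-m['cx'])/m['fx'],-(v-m['cy'])/m['fy'],-1.])
def plane(m,u,v,z):
    o,d=ray(m,u,v);return (o+d*(z-o[2])/d[2])[:2]
def proj(m,p):
    c=m['camera_from_world']@np.append(p,1.);return m['cx']+m['fx']*c[0]/-c[2],m['cy']-m['fy']*c[1]/-c[2]
E
python3 - <<'E'
from h import *
m=env.camera_model('top')
print('keys',m.keys())
print('axle',plane(m,194.5,194.25,85))
print('ring',plane(m,301.4,179.1,11))
g=cv2.imread('pics/top0.png')
def big(mask,roi):
    x,y,w,h=roi;k=np.zeros_like(mask);k[y:y+h,x:x+w]=mask[y:y+h,x:x+w]
    c=max(cv2.findContours(k,cv2.RETR_EXTERNAL,cv2.CHAIN_APPROX_NONE)[0],key=cv2.contourArea);return c[:,0].astype(float)
mask=(g.min(2)>190).astype(np.uint8)*255
c=big(mask,(280,160,40,50))
print('plate rect',cv2.minAreaRect(np.array([plane(m,u,v,8) for u,v in c],np.float32)))
hsv=cv2.cvtColor(g,cv2.COLOR_BGR2HSV)
mask=((hsv[...,1]<80)&(g.max(2)>50)).astype(np.uint8)*255
c=big(mask,(172,170,52,55))
print('axle plate',cv2.minAreaRect(np.array([plane(m,u,v,12) for u,v in c],np.float32)))
s=env.state();w=env.camera_model('wrist');T=w['camera_from_world'];o=-T[:3,:3].T@T[:3,3]
from scipy.spatial.transform import Rotation as Ro
R=Ro.from_euler('xyz',s['ee_rot'],degrees=True).as_matrix()
print('cam in tool',R.T@(o-s['ee_pos']),'axis in tool',R.T@-T[2,:3],w['fx'],'R',R.round(3).tolist(), s['qpos'])
E
```

```text
keys dict_keys(['fx', 'fy', 'cx', 'cy', 'camera_from_world'])
axle [506.27322809 173.92510356]
ring [ 569.97109525 -167.55772477]
plate rect ((552.9432983398438, -167.67645263671875), (83.04302978515625, 106.08678436279297), 88.69432067871094)
axle plate ((507.68084716796875, 174.28807067871094), (115.05863189697266, 116.06761169433594), 66.3713150024414)
cam in tool [ 7.42257169e+01 -4.18401681e-02 -1.71264362e+02] axis in tool [-2.63552448e-01 -3.13445097e-04  9.64645017e-01] 297.8227402587666 R [[-0.919, 0.394, -0.001], [0.394, 0.919, -0.002], [-0.0, -0.002, -1.0]] [ 6.56621153e+01  1.83493960e+01  8.96991959e+01 -1.97326796e-03
  7.20449561e+01 -1.14601368e+00]
```

```bash
python3 -m jog '{"jaw":[91,91,91,91,91,91,91,91,91,91],"slide":[[-0.94,-0.51,0],[-0.94,-0.51,0],[-0.94,-0.51,0],[-0.94,-0.51,0],[-0.94,-0.51,0],[-0.94,-0.51,0],[-0.94,-0.51,0],[-0.94,-0.51,0],[-0.94,-0.51,0],[-0.94,-0.51,0]],"spin":[0,0,0,0,0,0,0,0,0,0]}'
python3 -m jog '{"jaw":[91,91,91,91,91,91,91,91,91,91],"slide":[[-0.94,-0.51,0],[-0.94,-0.51,0],[-0.94,-0.51,0],[-0.94,-0.51,0],[0,0,0],[0,0,0],[0,0,0],[0,0,0],[0,0,0],[0,0,0]],"spin":[0,0,0,0,1,1,1,1,1,1]}'
python3 -m jog '{"jaw":[91,91,91,91,91,91,91,91,91,91],"slide":[[0,0,0],[0,0,0],[0,0,0],[0,0,0],[0,0,0],[0,0,0],[0,0,0],[0,0,0],[0,0,0],[0,0,0]],"spin":[1,1,1,1,1,1,1,1,1,1]}'
python3 -m jog '{"jaw":[91,91,91,91,91,91],"slide":[[0,0,0],[0,0,0],[0,0,0],[0,0,0],[0,0,0],[0,0,0]],"spin":[1,1,1,0.6,0,0]}'
python3 - <<'E'
from h import *
s=env.state();m=env.camera_model('wrist');print(s['ee_pos'],s['ee_rot'])
im=env.grab_frame('wrist');cv2.imwrite('pics/w_axle.png',im[:,:,::-1])
import pickle;pickle.dump(m,open('w_axle.pkl','wb'))
print(proj(m,[506.3,173.9,85]))
E
```

```text
time_s: 1.1
ee_pos: [425.8, 275.6, 213.6]
ee_rot: [-180.0, -0.0, 156.8]
force: [-0.4, 0.0, -0.4]
gripper_width: 90.5
gripper_force: 0.0
time_s: 2.1
ee_pos: [504.7, 176.0, 213.5]
ee_rot: [-179.9, -0.0, 108.5]
force: [-0.2, -0.2, -0.6]
gripper_width: 91.0
gripper_force: 0.0
time_s: 3.1
ee_pos: [504.7, 176.1, 213.5]
ee_rot: [-180.0, 0.1, 28.5]
force: [-0.8, -0.2, 0.5]
gripper_width: 91.0
gripper_force: 0.0
time_s: 3.7
ee_pos: [504.8, 176.1, 213.7]
ee_rot: [180.0, 0.0, 0.1]
force: [0.3, -0.4, 0.2]
gripper_width: 91.0
gripper_force: 0.0
[504.81370057 176.12666896 213.67419939] [1.79994702e+02 3.49999404e-02 1.10678573e-01]
(np.float64(260.5239197320775), np.float64(183.52515503801973))
```

View pics/w_axle.png

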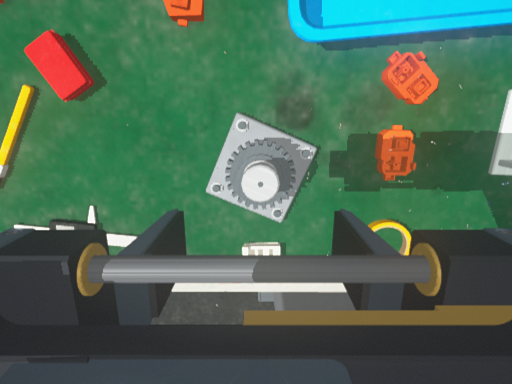

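The disc of the axle end is centred near (261,184), on its dark centre mark. That agrees with the top-camera estimate, which projects to (260.5,183.5). Next I'll move over the pliers, staying a bit short in x for the view.

```bash
python3 -m jog '{"jaw":[91,91,91,91,91,91,91,91,91,91],"slide":[[0,0.96,0],[0,0.96,0],[0,0.96,0],[0,0.96,0],[0,0.96,0],[0,0.96,0],[0,0.96,0],[0,0.96,0],[0,0.96,0],[0,0.96,0]],"spin":[0,0,0,0,0,0,0,0,0,0]}' | head -3
python3 -m jog '{"jaw":[91,91,91,91],"slide":[[0,0.96,0],[0,0.9,0],[0,0,0],[0,0,0]],"spin":[0,0,0,0]}'
python3 - <<'E'
from h import *
import pickle
s=env.state();m=env.camera_model('wrist');print(s['ee_pos'],s['ee_rot'])
im=env.grab_frame('wrist');g=np.ascontiguousarray(im[:,:,::-1]);cv2.imwrite('pics/w_pl.png',g)
pickle.dump(m,open('w_pl.pkl','wb'))
u,v=map(int,proj(m,[550,-168,60]));print(u,v)
cv2.imwrite('pics/w_plc.png',cv2.resize(g[60:210,180:340],None,fx=4,fy=4,interpolation=cv2.INTER_CUBIC)[:600])
a=cv2.imread('pics/w_axle.png');ma=pickle.load(open('w_axle.pkl','rb'))
gr=a.min(2)[150:220,225:300];print('gray row183',a.min(2)[183,230:295].tolist());print('col261',a.min(2)[155:210,261].tolist())
E
```

```text
time_s: 4.75
ee_pos: [504.9, -113.0, 213.9]
ee_rot: [-180.0, -0.0, 0.1]
time_s: 5.15
ee_pos: [504.8, -167.7, 213.8]
ee_rot: [-180.0, 0.0, -0.0]
force: [-0.2, -0.0, -0.1]
gripper_width: 90.9
gripper_force: 0.0
[ 504.84592571 -167.6872502   213.75311651] [-1.79952079e+02  2.11519898e-02 -2.65363073e-02]
258 138
gray row183 [127, 129, 134, 134, 137, 136, 137, 136, 138, 132, 142, 200, 228, 230, 230, 230, 230, 229, 230, 229, 230, 230, 231, 231, 231, 232, 234, 228, 148, 134, 132, 132, 145, 218, 232, 231, 230, 230, 231, 230, 230, 231, 232, 230, 231, 231, 231, 213, 167, 137, 100, 91, 94, 97, 97, 95, 96, 95, 95, 99, 122, 129, 122, 122, 123]
col261 [138, 138, 137, 134, 133, 176, 191, 139, 120, 141, 187, 214, 226, 234, 234, 232, 230, 229, 229, 230, 231, 229, 231, 231, 232, 232, 213, 153, 132, 130, 131, 163, 215, 230, 230, 231, 229, 229, 231, 233, 233, 231, 230, 232, 233, 225, 193, 152, 134, 139, 153, 178, 197, 198, 199]
```

View pics/w_plc.png

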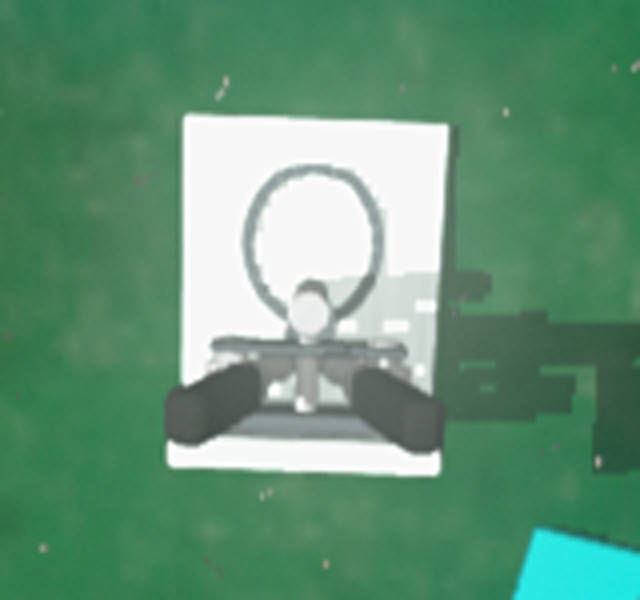

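The crop shows the ring (outer edge at columns 243-384, top at row 164), the handle tops at (187,415) and (425,422), and the stand plate, which is turned slightly. Next I'll measure these.

```bash
python3 - <<'E'
from h import *
import pickle
a=cv2.imread('pics/w_axle.png');ma=pickle.load(open('w_axle.pkl','rb'))
k=np.zeros(a.shape[:2],np.uint8);k[150:215,230:292]=(a.min(2)>205)[150:215,230:292]*255
c=max(cv2.findContours(k,0,1)[0],key=cv2.contourArea);e=cv2.minEnclosingCircle(c);print('disc',e,cv2.boundingRect(c),'->',plane(ma,*e[0],85),'mark',plane(ma,260,183.7,85))
h=cv2.cvtColor(a,cv2.COLOR_BGR2HSV);k=np.zeros(a.shape[:2],np.uint8);k[100:235,195:330]=(h[...,1]<60)[100:235,195:330]*255
c=max(cv2.findContours(k,0,1)[0],key=cv2.contourArea)[:,0]
print('axle plate z12',cv2.minAreaRect(np.array([plane(ma,u,v,12) for u,v in c],np.float32)))
g=cv2.imread('pics/w_pl.png');m=pickle.load(open('w_pl.pkl','rb'))
P=lambda x,y,z:plane(m,180+(x+.5)/4-.5,60+(y+.5)/4-.5,z)
q=np.array([P(*p,8) for p in[(183,113),(450,125),(440,476),(167,466)]]);print('plate corners',q,'mean',q.mean(0))
for i,j in((0,1),(3,2)):
    d=q[i]-q[j];print('yaw',np.degrees(np.arctan2(-d[0],d[1])))
for i,j in((0,3),(1,2)):
    d=q[i]-q[j];print('yaw',np.degrees(np.arctan2(d[1],d[0])))
L,R=P(187,415,132),P(425,422,132);print('handles',L,R,(L+R)/2,np.linalg.norm(L-R),np.degrees(np.arctan2(-(L-R)[0],(L-R)[1])))
print('ring L,R,top outer',P(243,242,11),P(384,242,11),P(315,164,11))
print('post top',P(308,318,78))
E
```

```text
disc ((259.20928955078125, 183.13954162597656), 18.138286590576172) (242, 166, 36, 36) -> [506.70822106 175.26241198] mark [506.11280903 174.44197086]
axle plate z12 ((506.9822998046875, 173.8809356689453), (110.21111297607422, 111.54102325439453), 66.46569061279297)
plate corners [[ 605.53459792 -128.02432439]
 [ 602.08279119 -208.06281295]
 [ 494.21524817 -207.96433764]
 [ 497.56559902 -119.6312021 ]] mean [ 549.84955908 -165.92066927]
yaw -2.469455417715669
yaw -2.1721066729821965
yaw -4.4450288562794595
yaw -0.05230690963732526
handles [ 535.50778933 -140.15916762] [ 533.96518793 -191.23040163] [ 534.73648863 -165.69478462] 51.09452575927913 -1.7300871510804732
ring L,R,top outer [ 568.05319129 -145.54523793] [ 568.03094629 -188.5843503 ] [ 590.81360489 -167.53864978]
post top [ 551.17188802 -165.78766252]
```

```bash
python3 -m jog '{"jaw":[91,91,91,91,91,91,91,91,91,91],"slide":[[0.5,-0.03,0],[0.5,-0.03,0],[0,0,0],[0,0,0.5],[0,0,0.6],[0,0,0.6],[0,0,0.6],[0,0,0.6],[0,0,0.6],[0,0,0.3]],"spin":[0.27,0,0,0,0,0,0,0,0,0]}'
python3 -m jog '{"jaw":[91,91,91],"slide":[[0,0,0.1],[0,0,0],[0,0,0]],"spin":[0,0,0]}'
python3 - <<'E'
from h import *
s=env.state();m=env.camera_model('side')
g=np.ascontiguousarray(env.grab_frame('side')[:,:,::-1])
w=np.ascontiguousarray(env.grab_frame('wrist')[:,:,::-1])
o=np.zeros((400,800,3),np.uint8);o[:,:400]=cv2.resize(g[100:200,190:290],(400,400));o[:,400:]=cv2.resize(w[80:280,156:356],(400,400))
cv2.imwrite('pics/pre.png',o)
E
```

```text
time_s: 6.2
ee_pos: [533.5, -165.2, 98.6]
ee_rot: [-179.9, 0.2, -2.1]
force: [0.4, 0.9, 0.0]
gripper_width: 91.2
gripper_force: 0.0
time_s: 6.5
ee_pos: [535.6, -166.4, 97.8]
ee_rot: [180.0, -0.1, -2.1]
force: [0.2, -0.5, 0.6]
gripper_width: 90.8
gripper_force: 0.0
```

View pics/pre.png

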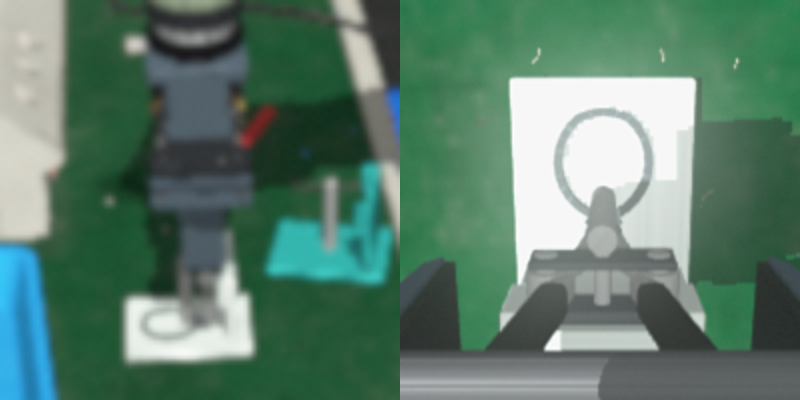

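The handles stand centred between the open fingers, and the ring is still lying on the stand. I'll close now.

```bash
python3 -m jog '{"jaw":[60,45,30,20,20,20,20,20,20,20],"slide":[[0,0,0],[0,0,0],[0,0,0],[0,0,0],[0,0,0],[0,0,0],[0,0,0],[0,0,0],[0,0,0],[0,0,0]],"spin":[0,0,0,0,0,0,0,0,0,0]}' 45
python3 -m jog '{"jaw":[20,20,20,20,20],"slide":[[0,0,0],[0,0,0],[0,0,0],[0,0,0],[0,0,0]],"spin":[0,0,0,0,0]}' 45
```

```text
time_s: 7.6
ee_pos: [535.2, -165.8, 97.7]
ee_rot: [-179.9, -0.0, -2.2]
force: [-1.1, 1.7, 5.6]
gripper_width: 34.2
gripper_force: 44.9
time_s: 8.1
ee_pos: [535.2, -165.8, 97.7]
ee_rot: [-179.9, -0.0, -2.2]
force: [-1.2, 3.0, 4.9]
gripper_width: 33.9
gripper_force: 44.9
```

```bash
python3 -m jog '{"jaw":[20,20,20,20,20,20,20,20,20,20],"slide":[[0,0,-0.1],[0,0,-0.2],[0,0,-0.3],[0,0,-0.4],[0,0,-0.5],[0,0,-0.5],[0,0,-0.5],[0,0,-0.5],[0,0,-0.5],[0,0,-0.4]],"spin":[0,0,0,0,0,0,0,0,0,0]}'
python3 -m jog '{"jaw":[20,20,20,20],"slide":[[0,0,-0.2],[0,0,0],[0,0,0],[0,0,0]],"spin":[0,0,0,0]}'
python3 - <<'E'
from h import *
import pickle
s=env.state();mw=env.camera_model('wrist');w=np.ascontiguousarray(env.grab_frame('wrist')[:,:,::-1])
g=np.ascontiguousarray(env.grab_frame('side')[:,:,::-1]);t=np.ascontiguousarray(env.grab_frame('top')[:,:,::-1])
print(s['ee_pos'],s['ee_rot'],s['gripper_width'],s['force'])
cv2.imwrite('pics/w_l.png',w);cv2.imwrite('pics/s_l.png',g);cv2.imwrite('pics/t_l.png',t);pickle.dump((s,mw),open('w_l.pkl','wb'))
ms=env.camera_model('side');u,v=map(int,proj(ms,[560,-167,140]));print(u,v)
o=np.zeros((400,800,3),np.uint8);o[:,:400]=cv2.resize(g[v-50:v+50,u-50:u+50],(400,400));o[:,400:]=cv2.resize(w[80:280,156:356],(400,400))
cv2.imwrite('pics/lift.png',o)
E
```

```text
time_s: 9.1
ee_pos: [535.3, -166.6, 215.8]
ee_rot: [180.0, -0.1, -2.2]
force: [0.6, -0.3, -1.5]
gripper_width: 34.0
gripper_force: 44.9
time_s: 9.5
ee_pos: [534.6, -166.3, 219.1]
ee_rot: [-180.0, 0.1, -2.2]
force: [-0.2, 0.1, -2.5]
gripper_width: 34.1
gripper_force: 44.9
[ 534.57278899 -166.25601764  219.08266639] [-1.79967561e+02  9.74474533e-02 -2.15532295e+00] 34.146631526124146 [-0.17951064  0.11646467 -2.52807678]
232 148
```

View pics/lift.png

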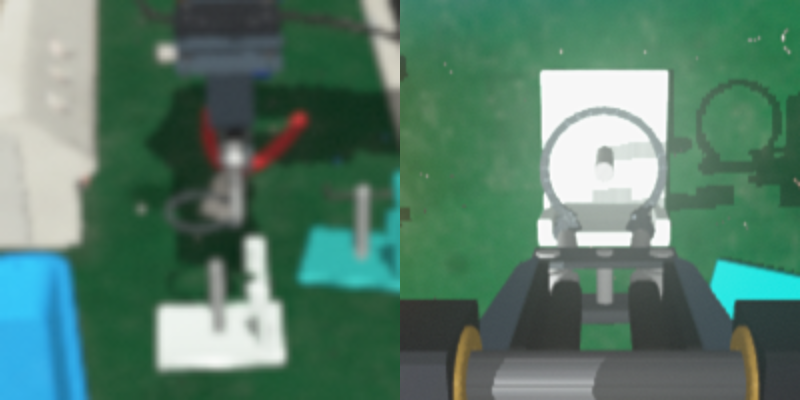

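The ring is lifted clear and spread round, and the pliers are upright. In the right panel the outer edge runs from column 541 to 666, with its top at row 107. Next I'll work out the ring's centre in the tool frame.

```bash
python3 - <<'E'
from h import *
import pickle
from scipy.spatial.transform import Rotation as Ro
s,m=pickle.load(open('w_l.pkl','rb'));g=cv2.imread('pics/w_l.png')
R=Ro.from_euler('xyz',s['ee_rot'],degrees=True).as_matrix()
z=s['ee_pos'][2]-97.7+8+1.5
# bore edge: from centre cast rays in image, first strong bright->grey drop
gr=cv2.GaussianBlur(g,(3,3),0).min(2).astype(float)
cx,cy=156+(603-400)/2,80+169/2
inner=[]
for th in np.radians(np.arange(0,360,3)):
    r=np.arange(21,34,.25);x=cx+r*np.cos(th);y=cy-r*np.sin(th)
    p=cv2.remap(gr.astype(np.float32),x.astype(np.float32)[None],y.astype(np.float32)[None],1)[0]
    d=np.gradient(p);i=d.argmin()
    if d[i]<-4 and x[i] and y[i]<cy+14: inner.append((x[i],y[i]))
inner=np.array(inner);W=np.array([plane(m,u,v,z+1.5) for u,v in inner])
from scipy.optimize import least_squares
f=least_squares(lambda p:np.hypot(*(W-p[:2]).T)-p[2],[565,-167,23.5],loss='soft_l1',f_scale=.5)
print(len(W),f.x,np.median(abs(f.fun)))
P=lambda x,y:plane(m,156+(x+.5-400)/2-.5,80+(y+.5)/2-.5,z)
a,b,c=P(541,169),P(666,169),P(603,107);print('outer',a,b,c,'dia',a[1]-b[1],'centre',c[0]-27.5,(a+b)[1]/2)
c0=f.x[:2];print('in tool',R.T@(np.append(c0,z)-s['ee_pos']))
print(s['qpos'])
E
```

```text
79 [ 563.21066746 -166.36124051   24.00080407] 0.18816936297665876
outer [ 564.28703028 -138.99398096] [ 562.21742494 -193.97022747] [ 590.08132439 -167.30324434] dia 54.9762465083316 centre 562.5813243869842 -166.48210421353514
in tool [28.77154301 -0.92197413 88.1517296 ]
[-1.84553934e+01  1.68157459e+01  9.10699164e+01  3.97452031e-03
  7.22169729e+01  7.36987398e+01]
```

```bash
python3 -m jog '{"jaw":[20,20,20,20,20,20,20,20,20,20],"slide":[[-0.2,-0.3,0],[-0.2,-0.6,0],[-0.2,-0.9,0],[-0.2,-0.9,0],[-0.2,-0.9,0],[-0.2,-0.9,0],[-0.2,-0.9,0],[-0.2,-0.9,0],[-0.2,-0.9,0],[-0.2,-0.9,0]],"spin":[0,0,0,0,0,0,0,0,0,0]}' | head -3
python3 -m jog '{"jaw":[20,20,20,20,20,20,20,20,20],"slide":[[-0.11,-0.9,0],[-0.11,-0.9,0],[-0.11,-0.8,0],[0,-0.4,0],[0,-0.19,0],[0,0,0],[0,0,0],[0,0,0],[0,0,0]],"spin":[0,0,0,0,0,0,0,0,0]}'
python3 - <<'E'
from h import *
import pickle
P=[]
for i in range(6):
    P.append(env.state()['ee_pos'])
    mw=env.camera_model('wrist');w=np.ascontiguousarray(env.grab_frame('wrist')[:,:,::-1])
s=env.state();print(np.mean(P,0),np.std(P,0),s['ee_rot'],s['qpos'].round(1))
g=np.ascontiguousarray(env.grab_frame('side')[:,:,::-1])
cv2.imwrite('pics/w_a.png',w);cv2.imwrite('pics/s_a.png',g);pickle.dump((s,mw),open('w_a.pkl','wb'))
ms=env.camera_model('side');u,v=map(int,proj(ms,[506,174,100]));print('side crop origin',u-50,v-50)
o=np.zeros((400,800,3),np.uint8);o[:,:400]=cv2.resize(g[v-50:v+50,u-50:u+50],(400,400),interpolation=cv2.INTER_CUBIC);o[:,400:]=cv2.resize(w[110:210,210:310],(400,400),interpolation=cv2.INTER_CUBIC)
cv2.imwrite('pics/over.png',o)
E
```

```text
time_s: 10.65
ee_pos: [482.7, 80.9, 220.1]
ee_rot: [-180.0, 0.0, -2.1]
time_s: 11.55
ee_pos: [478.0, 174.0, 220.0]
ee_rot: [180.0, 0.0, -2.2]
force: [0.3, -0.0, -2.1]
gripper_width: 34.2
gripper_force: 44.9
[478.01377503 174.20470078 219.95940634] [0.01300607 0.16739885 0.01224753] [-1.79995111e+02 -8.76359053e-04 -2.17059962e+00] [ 18.8  12.1  97.4   0.   70.4 110.9]
side crop origin 209 178
```

View pics/over.png

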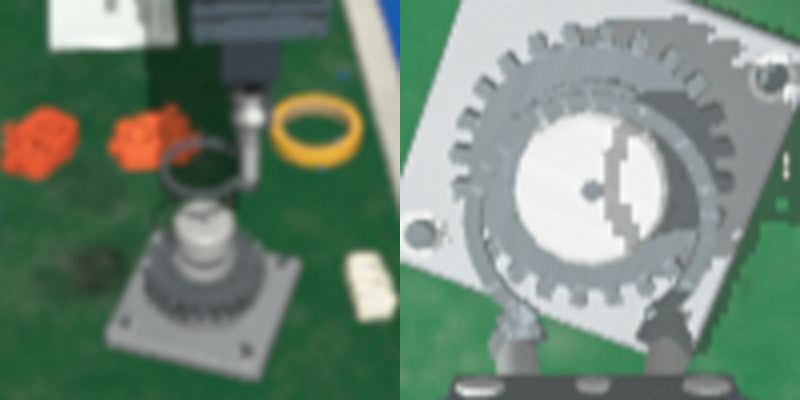

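The ring hangs above the axle. In the right panel the disc mark is at (592,190) and the ring's outer edge runs from column 463 to 720 with its top at row 80. Next I'll compute the remaining offset.

```bash
python3 - <<'E'
from h import *
import pickle
from scipy.spatial.transform import Rotation as Ro
s,m=pickle.load(open('w_a.pkl','rb'))
P=lambda x,y,z:plane(m,210+(x+.5-400)/4-.5,110+(y+.5)/4-.5,z)
zr=s['ee_pos'][2]-88.2
a,b,c=P(463,205,zr),P(720,205,zr),P(590,80,zr)
print('z',zr,a,b,c,a[1]-b[1]);ring=np.array([c[0]-27.5,(a+b)[1]/2]);print('ring',ring,'pred',s['ee_pos'][:2]+[28.6,-.2])
print('axle mark',P(592,190,85),'disc',P(591.5,189,85))
# ring in tool from lift, predicted pixel
E
```

```text
z 131.75958932290075 [510.87027719 202.21256419] [508.71914269 145.85509426] [536.68098159 173.30663996] 56.35746993190014
ring [509.18098159 174.03382922] pred [506.5655842  174.33267017]
axle mark [506.08822352 174.1883519 ] disc [506.35214416 174.30722135]
```

```bash
python3 -m jog '{"jaw":[20,20,20,20,20,20,20,20],"slide":[[0,0,0.2],[0,0,0.3],[0,0,0.3],[0,0,0.2],[0,0,0.15],[0,0,0.05],[0,0,0],[0,0,0]],"spin":[0,0,0,0,0,0,0,0]}'
python3 - <<'E'
from h import *
import pickle
s=env.state();mw=env.camera_model('wrist');w=np.ascontiguousarray(env.grab_frame('wrist')[:,:,::-1])
g=np.ascontiguousarray(env.grab_frame('side')[:,:,::-1])
cv2.imwrite('pics/w_b.png',w);pickle.dump((s,mw),open('w_b.pkl','wb'))
u,v=map(int,proj(mw,[506,174,90]));print('crop',u-40,v-40,s['ee_pos'],s['force'])
ms=env.camera_model('side');a,b=map(int,proj(ms,[506,174,90]))
o=np.zeros((480,800,3),np.uint8);o[:,:480]=cv2.resize(w[v-40:v+40,u-40:u+40],(480,480),interpolation=cv2.INTER_CUBIC);o[:320,480:]=cv2.resize(g[b-20:b+20,a-20:a+20],(320,320),interpolation=cv2.INTER_CUBIC)
cv2.imwrite('pics/near.png',o)
E
```

```text
time_s: 12.7
ee_pos: [478.2, 174.8, 184.2]
ee_rot: [-180.0, -0.0, -2.2]
force: [-0.3, 0.7, -0.8]
gripper_width: 34.2
gripper_force: 44.9
crop 218 124 [478.1565643  174.7932864  184.23361492] [-0.32052552  0.74530539 -0.75651293]
```

View pics/near.png

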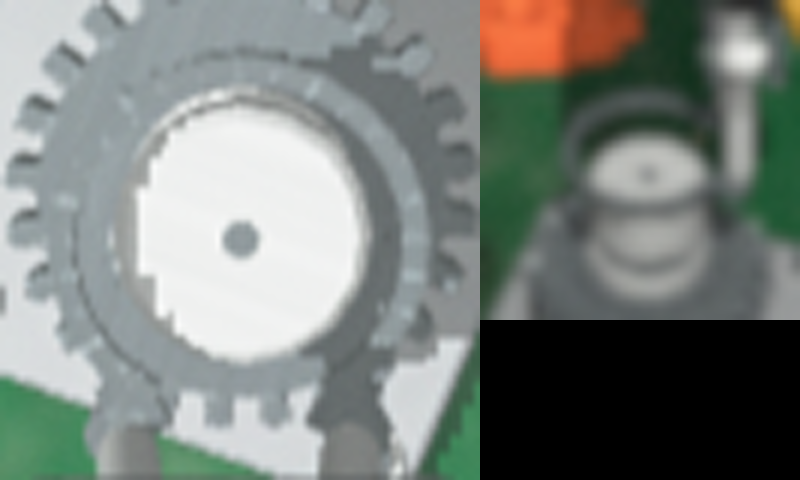

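Now the ring's outer edge spans columns 73-432 with its top at row 52, and the axle mark is at (241,239). The ring sits slightly to the right of the axle.

```bash
python3 - <<'E'
from h import *
import pickle
s,m=pickle.load(open('w_b.pkl','rb'))
P=lambda x,y,z:plane(m,218+(x+.5)/6-.5,124+(y+.5)/6-.5,z)
z=s['ee_pos'][2]-88.2
a,b,c=P(73,235,z),P(432,235,z),P(250,52,z);D=np.linalg.norm(a-b)
print('z',z,'dia',D,'ring',c[0]-D/2,(a+b)[1]/2,'pred',s['ee_pos'][:2]+[28.6,-.2])
print('axle',P(241,239,85),'disc',P((130+370)/2,(95+360)/2,85),P((138+362)/2,232,85))
# bore edge fit
g=cv2.imread('pics/w_b.png')
gr=cv2.GaussianBlur(cv2.cvtColor(g,cv2.COLOR_BGR2GRAY),(3,3),0).astype(np.float32)
cu,cv_=proj(m,[507,173.5,z+1.5])
out=[]
for th in np.radians(np.arange(-20,201,5)):
    best=[]
    pts=np.array([proj(m,[507+r*np.sin(th),173.5-r*np.cos(th),z+1.5]) for r in np.arange(20,32,.5)],np.float32)
    p=cv2.remap(gr,pts[None,:,0].copy(),pts[None,:,1].copy(),1)[0]
    if abs(np.degrees(th)%30)<1: print(int(np.degrees(th).round()),p.astype(int).tolist())
E
```

```text
z 96.03361491659452 dia 52.611831103063395 ring 508.3465151361262 172.55701561916356 pred [506.7565643 174.5932864]
axle [505.89357348 174.36302994] disc [507.61284324 172.92256099] [506.92053001 172.94819975]
0 [107, 105, 107, 111, 120, 132, 146, 153, 159, 159, 158, 154, 147, 137, 128, 120, 119, 120, 125, 128, 131, 131, 130, 130]
90 [192, 175, 166, 163, 168, 170, 171, 166, 161, 159, 158, 157, 154, 150, 143, 140, 138, 142, 147, 152, 155, 156, 157, 157]
150 [159, 158, 157, 158, 158, 159, 159, 160, 159, 158, 156, 155, 154, 154, 154, 155, 155, 154, 153, 153, 153, 153, 154, 156]
180 [163, 160, 159, 157, 157, 157, 156, 155, 151, 148, 144, 146, 149, 151, 153, 154, 157, 163, 173, 185, 196, 205, 209, 210]
```

The ring and camera move together, so the ring keeps its place in the wrist image. The three views agree on it: left about 226, right about 289.5, top about 132. The ring's centre is therefore about 29 mm ahead of the TCP, and the remaining error is about 0.6 mm in x. I'll correct that and lower in stages, watching the force.

```bash
python3 -m jog '{"jaw":[20,20,20,20,20,20,20,20],"slide":[[-0.02,0,0],[0,0,0.05],[0,0,0.1],[0,0,0.1],[0,0,0.1],[0,0,0.1],[0,0,0.05],[0,0,0]],"spin":[0,0,0,0,0,0,0,0]}'
python3 -m jog '{"jaw":[20,20],"slide":[[0,0,0],[0,0,0]],"spin":[0,0]}'
```

```text
time_s: 13.6
ee_pos: [477.2, 174.7, 168.6]
ee_rot: [180.0, 0.0, -2.2]
force: [0.3, 0.0, -1.2]
gripper_width: 34.3
gripper_force: 44.9
time_s: 13.8
ee_pos: [477.5, 174.8, 169.1]
ee_rot: [-180.0, -0.0, -2.2]
force: [0.2, 0.1, -2.0]
gripper_width: 33.9
gripper_force: 44.9
```

```bash
python3 -m jog '{"jaw":[20,20,20,20,20,20],"slide":[[0,0,0.05],[0,0,0.08],[0,0,0.08],[0,0,0.08],[0,0,0.06],[0,0,0]],"spin":[0,0,0,0,0,0]}' | sed -n 2,4p
python3 -m jog '{"jaw":[20,20,20,20,20,20,20,20,20],"slide":[[0,0,0.05],[0,0,0.08],[0,0,0.08],[0,0,0.08],[0,0,0.055],[0,0,0],[0,0,0],[0,0,0],[0,0,0]],"spin":[0,0,0,0,0,0,0,0,0]}'
python3 - <<'E'
from h import *
P=[];F=[]
for i in range(6):
    s=env.state();P.append(s['ee_pos']);F.append(s['force']);im=env.grab_frame('wrist')
m=env.camera_model('wrist');print(np.mean(P,0),np.mean(F,0))
w=np.ascontiguousarray(im[:,:,::-1]);cv2.imwrite('pics/w_c.png',w)
g=np.ascontiguousarray(env.grab_frame('side')[:,:,::-1]);cv2.imwrite('pics/s_c.png',g)
ms=env.camera_model('side');a,b=map(int,proj(ms,[500,174,70]));print('side crop',a-20,b-20,proj(ms,[506.4,174.4,60]),proj(ms,[506.4,174.4,85]))
u,v=map(int,proj(m,[506,174,70]));print('wcrop',u-40,v-40)
w=cv2.createCLAHE(4,(4,4)).apply(cv2.cvtColor(w,cv2.COLOR_BGR2GRAY));w=cv2.cvtColor(w,cv2.COLOR_GRAY2BGR)
o=np.zeros((480,800,3),np.uint8);o[:,:480]=cv2.resize(w[v-40:v+40,u-40:u+40],(480,480),interpolation=cv2.INTER_CUBIC);o[:320,480:]=cv2.resize(g[b-20:b+20,a-20:a+20],(320,320),interpolation=cv2.INTER_CUBIC)
cv2.imwrite('pics/final.png',o)
E
```

```text
ee_pos: [477.1, 174.6, 158.1]
ee_rot: [180.0, 0.0, -2.2]
force: [0.3, -0.4, -0.4]
time_s: 15.3
ee_pos: [477.4, 174.7, 148.2]
ee_rot: [-180.0, -0.0, -2.2]
force: [-0.0, 0.6, -1.7]
gripper_width: 33.9
gripper_force: 44.9
[477.37818872 174.73403519 148.18635323] [ 0.19776593  0.25276787 -1.63535037]
side crop 241 216 (np.float64(259.5510944139379), np.float64(239.60735706815325)) (np.float64(259.4870829063386), np.float64(232.94163694283478))
wcrop 217 126
```

View pics/final.png

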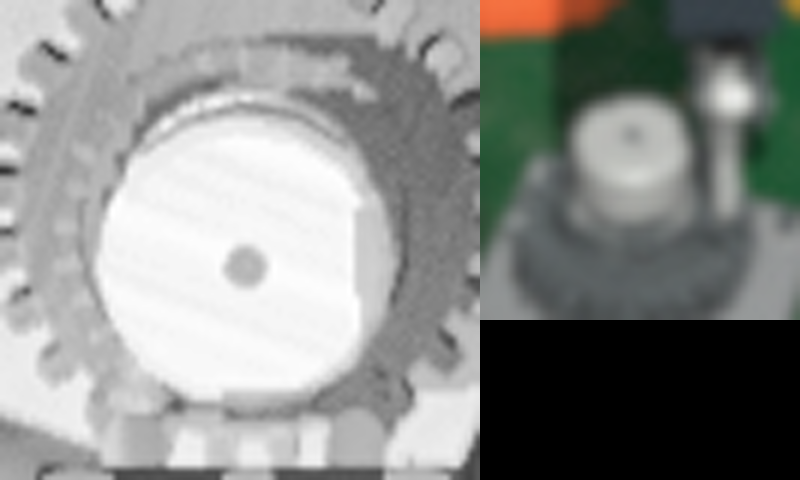

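The ring is round the axle with no contact: the wrist force is only the pliers' weight. By the arm pose it is at groove height (148.2 − 88.2 = 60 mm). The axle disc, at (245,265), is centred within about 1 mm in the bore, which spans columns 80-395. I'll hand in.

```bash
python3 -c "
from workcell import env
print(env.job_done())"
```

```text
the job is handed in; nothing more can be done
None
```

I handed the job in with the pliers still squeezed at 45 N and upright. By my measurements the spread ring is level with the groove, about 1 mm or less off the axle's axis and not touching it; the hand-in gave no verdict.

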